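Pack the scrubbing brush and fold the supplies carton shut

ROBOT

A 6-joint arm with a two-finger parallel gripper is mounted at the origin on the work surface. World frame = base frame: x ahead of the robot, y to its left, z up, the work surface at z = 0. Lengths are in mm, angles in rad, forces in N, time in s.
With the tool pointing down it reaches from about 350 to 875 mm from the base axis. Payload 4.2 kg.
Tool frame: the origin (TCP) lies at the very end of the fingers, on their centre line; the grasp point (between the pads) lies 19 mm behind it; z points along the fingers, y is the line along which they close (so a half turn about z gives the same grasp; the last joint's range is limited). The gripper opens to 85 mm and grips with 20 to 120 N. Pads are 22 mm wide; open, the fingers measure 114 mm over their backs; the gripper's body (76 mm by 85 mm) begins 54 mm behind the grasp point. The pads swing forward as they close: fully open they stand 13 mm farther back than shut.
Start: joints at [-1.003, 0.385, 0.008, 0, -1.194, -0.259], TCP at [189.963, -595.41, 231.312] pointing down, gripper open.
Joint ranges: [-3.14, 3.14], [-1.21, 2.06], [-1.07, 1.41], [-3.16, 2.05], [-2.99, -0.16], [-3.1, 3.1]. Speed limits (rad/s): [2.79, 2.79, 3.14, 3.14, 3.14, 3.14].

INTERFACE

Orientations are given as a unit quaternion [x, y, z, w].
In Python, from bench import read_state, get_image, get_calibration, job_done gives the robot as it stands.
- The arm moves only by the shell command python3 -m creep 'ROWS'. ROWS is a JSON object of lists of equal length, an entry for each row: "translation": the shift along the world's x, y, z in cm, a list of three; "delta_rot": the turn, a rotation vector about the world's x, y, z in degrees, a list of three; "hand": the finger opening in cm, from 0 to 8.54. A call has 1 to 8 rows; each row is the pose to reach, as a shift and turn from the pose commanded when the call began; what a row does not reach only later rows make up. A row lasts 1/8 s, in which the tool goes at most 62.5 mm and 10.7 degrees, less where a joint would pass 70% of its speed; a pose out of reach is approached as far as the arm can. A call with a gripper value outside its range is refused whole. The fingers move at their own pace and stop on an object; the grip force is fixed at half the most. Time passes only in rows, so rows that repeat a pose let the fingers close. It gives the time, the measured TCP pose, the force, the opening and the grip force at its end, in the units of the state.
- read_state(): the state, without advancing time (a new reading comes with each control period).
- get_image(name): name is "side" or "top"; returns (picture, depth): 384x512x3 uint8, red, green, blue; 384x512 float32, mm along the optical axis (not along the pixel's ray), 0 where there is no reading.
- get_calibration(name): a dict with "intrinsics" (3x3 intrinsics, pixels), "xyz" and "attitude" of the camera in the world. Camera axes: x right, y down, z forward; pixel columns grow to the right and rows downward; lengths in mm; the calibration is good to about 2 mm. A picture is of the moment at which its call begins. get_calibration takes no time and is no camera call.
- job_done(): hands the job in; it is judged then, once.
The state is a dict: "clock": time; "joints": joint angles; "joint_vel": joint speeds; "joint_efforts": joint torques, N m; "position": TCP position; "ee_rot": TCP orientation; "contact_force": force on the tool from outside, world axes, zero at the start; "wrist_torque": the same for the moment, N m; "gripper_width": finger opening in mm; "grasp_force": force on a finger pad.
Only numpy, scipy, OpenCV 4.12 (cv2) and the standard library are available. Lean on these libraries where they do the work, as an engineer would, in place of code of your own. Each camera call takes 0.05 s, during which the arm holds its last target. There are 200 camera calls.

TASK

Put the scrubbing brush away inside the open supplies carton, on top of the stock, then fold the carton shut in the proper order: first both short end flaps down flat (either one first), then the long plain cardboard flap, and last the long blue flap over everything. Leave the bottles and the canister standing where they are.

Things in the scene. Friction and masses are not known exactly. Their poses are not given: they have to be found in the camera images.
- carton: Open cardboard carton, full and immovable, outside 130 (its x) by 180 (its y) by 140 mm high, walls 4 mm. Origin at the centre of its underside; z up. It holds spare stock whose flat top is 85 mm above the underside, leaving 55 mm of free depth below the rim. Four flaps are hinged at the rim, each 4 mm thick: end flaps on its -y and +y edges, plain flap on its -x edge, blue flap on its +x edge.
- end_flap_a (a joint): Short cardboard end flap, hinged on the carton's -y edge at height 140 mm, 65 mm long from hinge to free edge, 124 mm wide. Reads 0 when folded flat over the mouth (closed), 1.57 standing straight up, more when leaning outwards; stops at 0 and 2.3. Light, slightly stiff crease: it stays at whatever angle it is left (about 0.5 N at mid-flap moves it), no spring. Starts at 1.3 to 2.2.
- end_flap_b (a joint): Short cardboard end flap, hinged on the carton's +y edge at height 140 mm, 65 mm long, 124 mm wide. Same joint meaning and crease as end_flap_a. Starts at 1.3 to 2.2.
- plain_flap (a joint): Long plain cardboard flap, hinged on the carton's -x edge at height 144 mm, 65 mm long from hinge to free edge, 180 mm wide. Same joint meaning and crease as end_flap_a. Starts at 1.5 to 2.2.
- blue_flap (a joint): Long flap, blue on both sides, hinged on the carton's +x edge at height 148 mm, 80 mm long from hinge to free edge, 180 mm wide, so that it overlaps the plain flap. Same joint meaning and crease as end_flap_a. Starts at 1.5 to 2.2.
- brush: Loose scrubbing brush lying bristles down: wooden block on stiff green bristles, 110 (its x) by 30 (its y) by 34 mm high, the wood being the top 18 mm; 60 to 110 g. Origin at the centre of its underside. Lies on the counter on the other side (left or right) from the carton.
- red_bottle: Bystander: tall red bottle with white cap, 70 mm diameter, 260 mm high to the top of the cap, 0.5 to 0.9 kg, standing upright and loose beside one long side of the carton. Origin at the centre of its underside.
- green_bottle: Bystander: tall green bottle with blue cap, 70 mm diameter, 260 mm high to the top of the cap, 0.5 to 0.9 kg, standing upright and loose beside the other long side of the carton. Origin at the centre of its underside.
- canister: Bystander: white canister with orange lid and yellow label, 68 mm diameter, 190 mm high, about 0.5 kg, standing upright and loose beyond the carton's -y end. Origin at the centre of its underside.
Not all that is in view belongs to the job. Several things have the shape of the brush; the one meant has the colours described above.

How it is judged (in metres and radians):
On the way, in this order (a step that is already met when the one before it is completed fails the run):
1. the brush lies inside the carton, let go, while all the flaps are still open (x of brush in the frame of carton between -0.065 and 0.065 m and y of brush in the frame of carton between -0.09 and 0.09 m and z of brush in the frame of carton between 0.05 and 0.11 m and contact force between the fingers and brush below 0.1 N and linear speed of brush below 0.05 m/s and value of joint each of end_flap_a, end_flap_b, plain_flap, blue_flap above 0.3 rad), for 0.1 s.
2. both end flaps are folded down while both long flaps are still open (value of joint each of end_flap_a, end_flap_b below 0.15 rad and value of joint each of plain_flap, blue_flap above 0.3 rad), for 0.1 s.
3. the plain flap is folded down over them, the blue flap still open (value of joint each of end_flap_a, end_flap_b, plain_flap below 0.15 rad and value of joint blue_flap above 0.3 rad), for 0.1 s.
4. the blue flap is folded down over all (value of joint each of end_flap_a, end_flap_b, plain_flap, blue_flap below 0.15 rad), for 0.1 s.
At the end, for the whole second after the job is handed in: All four flaps are folded down to within 0.15 rad of flat, the brush lies at rest inside the carton (its underside centre within the walls and less than 110 mm above the carton's underside), and both bottles and the canister stand upright (within 0.2 rad) no more than 30 mm from where they started (all of step 4 and x of brush in the frame of carton between -0.065 and 0.065 m and y of brush in the frame of carton between -0.09 and 0.09 m and z of brush in the frame of carton between 0.05 and 0.11 m and linear speed of brush below 0.05 m/s and distance of each of red_bottle, green_bottle, canister from where it was at the start of the episode below 0.03 m and angle between each of red_bottle, green_bottle, canister's own z axis and vertical below 0.2 rad); the robot touches nothing.
It fails at once if a bottle or the canister is knocked over or shoved more than 40 mm (angle between any of red_bottle, green_bottle, canister's own z axis and vertical above 0.5 rad or distance of any of red_bottle, green_bottle, canister from where it was at the start of the episode above 0.04 m).
It also fails if it takes over 72 s, if anything falls off the work surface, if the arm or the gripper's body presses on something with over 40 N, if the wrist force passes 120 N, or if a joint passes its speed limit or range.

## Working session

There is one attempt and no reset: what is moved stays moved. The work goes in short steps, Python scripts to look and compute and a shell command to move; the robot and the scene stay as the last step left them, time stands still between calls to the robot, and variables do not carry over. Pictures are saved under pics/ and viewed, at most 10 in all, crops included, and the job is handed in when it is done.

```bash
mkdir -p pics; ls; cat > h.py <<'E'
import numpy as np,cv2
from bench import *
from scipy.spatial.transform import Rotation as R
def cal(n):
    c=get_calibration(n); a=np.array(c["attitude"],float)
    r=R.from_quat(a).as_matrix() if a.size==4 else a.reshape(3,3)
    return np.array(c["intrinsics"],float).reshape(3,3),r,np.array(c["xyz"],float)
def cloud(n,d):
    K,r,t=cal(n); v,u=np.mgrid[:d.shape[0],:d.shape[1]]
    p=np.stack([(u-K[0,2])/K[0,0],(v-K[1,2])/K[1,1],np.ones(d.shape)],-1)*d[...,None]
    return p@r.T+t
def shot(n,tag):
    im,d=get_image(n); cv2.imwrite(f"pics/{tag}.png",im[...,::-1]); np.savez(f"{tag}.npz",im=im,d=d,p=cloud(n,d)); return im,d
E
python3 - <<'E'
from h import *
for n in("top","side"):
    shot(n,n+"0"); print(get_calibration(n))
a=cv2.imread("pics/top0.png");b=cv2.imread("pics/side0.png")
print(read_state())
E
```

```text
pics
{'intrinsics': array([[364.89308401,   0.        , 250.60852381],
       [  0.        , 364.89308401, 192.7989484 ],
       [  0.        ,   0.        ,   1.        ]]), 'xyz': array([ 410.91997862,    6.64265209, 1184.72809864]), 'attitude': array([-0.69871233,  0.71306587, -0.03642709,  0.04484657])}
{'intrinsics': array([[442.93009955,   0.        , 251.0211305 ],
       [  0.        , 442.93009955, 195.71253933],
       [  0.        ,   0.        ,   1.        ]]), 'xyz': array([214.13001405, 646.25535498, 916.82438051]), 'attitude': array([-0.24006409,  0.90568755, -0.33949065,  0.08273694])}
{'clock': 0.1, 'joints': array([-1.00338873e+00,  3.85503614e-01,  6.80216267e-03, -4.32270442e-04,
       -1.19397769e+00, -2.58616621e-01]), 'joint_vel': array([-0.00033311,  0.00055046,  0.00339333,  0.00182826, -0.00115713,
        0.00050959]), 'joint_efforts': array([-9.62870799e-04, -3.93318808e+01,  1.88928705e+01,  4.19798523e+00,
       -2.63591952e-03,  4.33216215e-06]), 'position': array([ 189.8231513 , -594.95582662,  230.33242762]), 'ee_rot': array([-1.53703965e-01,  9.88116473e-01,  9.42882395e-04, -1.93848001e-04]), 'contact_force': array([ 0.70398895,  0.5249415 , -0.16074513]), 'wrist_torque': array([0.01919508, 0.03751304, 0.0179772 ]), 'grasp_force': 0.0, 'gripper_width': 85.31332343170497}
```

View pics/top0.png

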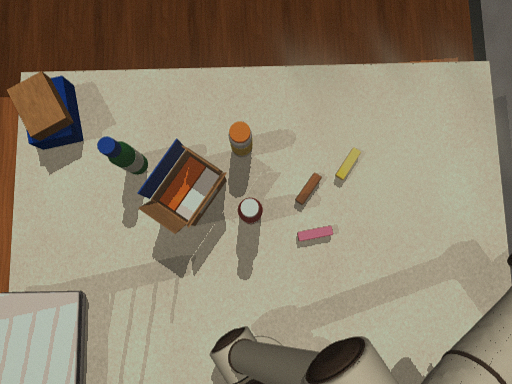

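View pics/side0.png

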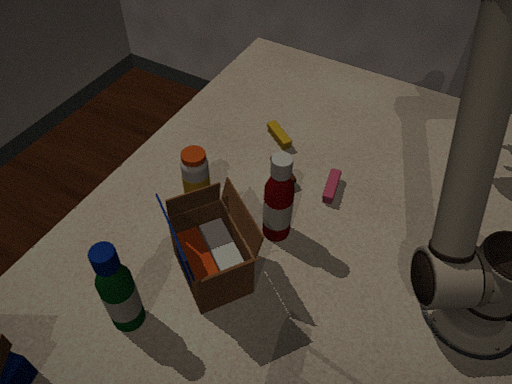

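The top view shows three brush-shaped objects: brown at (308,189), yellow at (348,164) and pink at (315,233). Brown matches wood. The carton is at (185,190), the red bottle at (250,208), the green bottle at (125,155) and the canister at (240,138). Next I'll crop to check the choice, and measure.

```bash
python3 - <<'E'
from h import *
t=np.load("top0.npz");s=np.load("side0.npz")
def cr(z,x0,x1,y0,y1,w): 
    c=z["im"][y0:y1,x0:x1,::-1]; return cv2.resize(c,(w,int(w*(y1-y0)/(x1-x0))),interpolation=cv2.INTER_CUBIC)
A=cr(t,285,365,140,245,380);B=cr(s,255,345,115,215,400)
h=max(A.shape[0],B.shape[0]);o=np.zeros((h,780,3),np.uint8);o[:A.shape[0],:380]=A;o[:B.shape[0],380:]=B
cv2.imwrite("pics/crop1.png",o)
p=t["p"]
def P(u,v): return p[v,u].round()
for n,q in dict(brown=(308,189),yellow=(348,164),pink=(315,233),redcap=(250,209),greencap=(107,146),orange=(240,131),stock=(205,180),table=(300,300)).items(): print(n,P(*q))
# brush
hsv=cv2.cvtColor(t["im"],cv2.COLOR_RGB2HSV)
for nm,(u,v) in dict(brown=(308,189),yellow=(348,164),pink=(315,233)).items():
    m=np.zeros(p.shape[:2],bool);m[v-25:v+25,u-25:u+25]=1;m&=(p[...,2]>22)&(p[...,2]<60)
    q=p[m];r=cv2.minAreaRect(q[:,:2].astype(np.float32));print(nm,r,np.percentile(q[:,2],[10,50,90]),hsv[v,u])
# point cloud of both views in carton region: rim height band
for z,n in((t,"top"),(s,"side")):
    q=z["p"];c=P(185,190)
    for lo,hi in((80,92),(128,150),(150,175),(175,205),(205,240),(240,270)):
        m=(q[...,2]>lo)&(q[...,2]<hi)&(abs(q[...,0]-c[0])<250)&(abs(q[...,1]-c[1])<250); print(n,lo,hi,m.sum())
E
```

```text
brown [ 552. -163.   35.]
yellow [ 630. -293.   36.]
pink [ 413. -180.   34.]
redcap [476.  19. 262.]
greencap [649. 388. 259.]
orange [700.  44. 191.]
stock [580. 157.  86.]
table [ 204. -130.    1.]
brown ((556.2418212890625, -163.8459014892578), (30.132553100585938, 110.32198333740234), 53.2515869140625) [31.10400606 33.91992659 36.70509962] [ 14 150 126]
yellow ((635.3170166015625, -294.605712890625), (30.14301109313965, 111.29928588867188), 55.261962890625) [30.19816718 33.40920734 36.4928497 ] [ 25 130 177]
pink ((413.9039611816406, -179.38771057128906), (29.997817993164062, 109.46692657470703), 10.090932846069336) [30.99712944 34.20217832 36.84852046] [173 107 179]
top 80 92 2048
top 128 150 557
top 150 175 831
top 175 205 1434
top 205 240 562
top 240 270 587
side 80 92 3061
side 128 150 1472
side 150 175 1712
side 175 205 2535
side 205 240 760
side 240 270 1037
```

View pics/crop1.png

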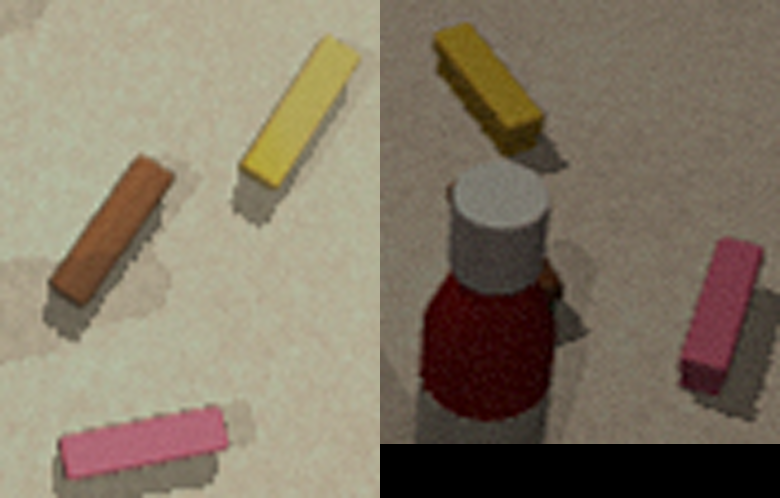

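The crop confirms that the brown, wood-topped block is the brush and that the yellow and pink ones are decoys. In the side view the brush is mostly hidden behind the red bottle.

```bash
cat > fit.py <<'E'
from h import *
def carton(p):
    q=p.reshape(-1,3); c=np.array([565,178])
    m=(np.linalg.norm(q[:,:2]-c,axis=1)<125)&(q[:,2]>70)&(q[:,2]<137); return q[m]
if __name__=="__main__":
    t=np.load("top0.npz");s=np.load("side0.npz")
    q=np.concatenate([carton(t["p"]),carton(s["p"])])
    for n,z in(("top",t),("side",s)):
        k=carton(z["p"]); st=k[(k[:,2]>80)&(k[:,2]<91)]
        print(n,"stock",cv2.minAreaRect(st[:,:2].astype(np.float32)),np.median(st[:,2]),len(k),cv2.minAreaRect(k[:,:2].astype(np.float32)))
    for n,z in(("top",t),("side",s)):
        hsv=cv2.cvtColor(z["im"],cv2.COLOR_RGB2HSV);p=z["p"]
        near=np.linalg.norm(p[...,:2]-[565,178],axis=-1)<190
        b=(hsv[...,0]>105)&(hsv[...,0]<130)&(hsv[...,1]>120)&near&(p[...,2]>140)&(p[...,2]<235)
        x=p[b];c=x.mean(0);u,sv,vt=np.linalg.svd(x-c,full_matrices=False);print(n,"blue",len(x),c.round(1),"normal",vt[2].round(3),"z",np.percentile(x[:,2],[1,99]).round())
        if n=="side":
            br=(hsv[...,0]<20)&(hsv[...,1]>110)&(p[...,2]>20)&(p[...,2]<45)&(np.linalg.norm(p[...,:2]-[556,-164],axis=-1)<90)
            print("brush side",br.sum(),p[br].min(0).round() if br.any() else 0,p[br].max(0).round() if br.any() else 0)
        for nm,g,h0 in(("red",(476,19),262),("green",(649,388),259),("can",(700,44),190)):
            m=(np.linalg.norm(p[...,:2]-g,axis=-1)<60)&(abs(p[...,2]-h0)<8);print(n,nm,np.array(cv2.minEnclosingCircle(p[m][:,:2].astype(np.float32))[0]).round(1),m.sum())
E
python3 fit.py
```

```text
top stock ((556.403564453125, 200.78518676757812), (128.60865783691406, 174.86607360839844), 54.96274185180664) 85.52699928747711 2429 ((555.190185546875, 202.30987548828125), (130.1558074951172, 176.85726928710938), 55.74102020263672)
side stock ((555.5791625976562, 203.4581756591797), (129.7771759033203, 182.1141815185547), 55.540184020996094) 84.13703963228056 4581 ((555.810302734375, 202.35568237304688), (131.45849609375, 183.560791015625), 54.498207092285156)
top blue 247 [578.  276.2 203. ] normal [ 0.57   0.811 -0.132] z [150. 231.]
top red [482.   21.1] 276
top green [652.7 391.2] 274
top can [700.8  46.1] 349
side blue 149 [574.4 281.9 217.7] normal [ 0.57   0.813 -0.114] z [155. 229.]
brush side 27 [ 505. -155.   21.] [ 522. -133.   38.]
side red [481.1  20.9] 291
side green [650.7 391.1] 537
side can [699.7  45.8] 387
```

```bash
python3 -m creep '{"translation":[[36,43,0],[36,43,0],[36,43,0],[36,43,0],[36,43,0],[36,43,0],[36,43,0],[36,43,0]],"delta_rot":[[0,0,-10],[0,0,-20],[0,0,-30],[0,0,-40],[0,0,-50],[0,0,-54.5],[0,0,-54.5],[0,0,-54.5]],"hand":[7,7,7,7,7,7,7,7]}'
python3 - <<'E'
from h import *
c=np.array([555.5,202.3]);a=np.deg2rad(55);M=np.array([[np.cos(a),np.sin(a)],[-np.sin(a),np.cos(a)]])
for n in("top","side"):
    p=np.load(n+"0.npz")["p"].reshape(-1,3);L=np.c_[(p[:,:2]-c)@M.T,p[:,2]]
    z=(L[:,2]>150)&(L[:,2]<232)
    for nm,ax,sg in(("a",1,-1),("b",1,1),("plain",0,-1),("blue",0,1)):
        r=L[:,ax]*sg; o=L[:,1-ax]
        e=90 if ax else 65
        k=z&(abs(r-e)<60)&(abs(o)<(50 if ax else 70))&(r>e-25)
        h0={"a":140,"b":140,"plain":144,"blue":148}[nm]
        th=np.arctan2(L[k,2]-h0,e-r[k]);rr=np.hypot(L[k,2]-h0,e-r[k]);g=rr>25
        print(n,nm,k.sum(),np.percentile(th[g],[10,50,90]).round(2) if g.any() else 0,"zmax",L[k,2].max().round())
E
```

```text
clock: 1.1
position: [498.3, -226.6, 231.1]
ee_rot: [0.316, 0.949, 0.0, -0.0]
contact_force: [0.9, -1.5, 0.6]
gripper_width: 70.0
grasp_force: 0.0
top a 84 [1.45 1.49 1.55] zmax 209.0
top b 451 [2.02 2.05 2.09] zmax 202.0
top plain 167 [1.76 1.79 1.84] zmax 213.0
top blue 674 [1.7  1.72 1.75] zmax 232.0
side a 675 [1.41 1.44 1.48] zmax 207.0
side b 133 [2.08 2.11 2.14] zmax 199.0
side plain 877 [1.8  1.82 1.85] zmax 209.0
side blue 132 [1.69 1.71 1.74] zmax 229.0
```

```bash
python3 -m creep '{"translation":[[5.8,6.3,0],[5.8,6.3,-6],[5.8,6.3,-12],[5.8,6.3,-17],[5.8,6.3,-20],[5.8,6.3,-21.9],[5.8,6.3,-21.9],[5.8,6.3,-21.9]],"delta_rot":[[0,0,0],[0,0,0],[0,0,0],[0,0,0],[0,0,0],[0,0,0],[0,0,0],[0,0,0]],"hand":[7,7,7,7,7,7,7,7]}'
python3 -m creep '{"translation":[[0,0,0],[0,0,0],[0,0,0],[0,0,0],[0,0,0],[0,0,0]],"delta_rot":[[0,0,0],[0,0,0],[0,0,0],[0,0,0],[0,0,0],[0,0,0]],"hand":[2,2,2,2,2,2]}'
```

```text
clock: 2.1
position: [556.1, -165.6, 13.0]
ee_rot: [0.316, 0.949, 0.0, 0.001]
contact_force: [-0.4, -0.3, 0.0]
gripper_width: 70.0
grasp_force: 0.0
clock: 2.85
position: [556.3, -165.5, 13.4]
ee_rot: [0.315, 0.949, 0.0, 0.001]
contact_force: [-0.7, 1.1, 5.4]
gripper_width: 28.9
grasp_force: 60.3
```

```bash
python3 -m creep '{"translation":[[0,0,3],[0,0,9],[0,0,15],[0,0,21],[0,0,27],[0,0,31],[0,0,31]],"delta_rot":[[0,0,0],[0,0,0],[0,0,0],[0,0,0],[0,0,0],[0,0,1.8],[0,0,1.8]],"hand":[2,2,2,2,2,2,2]}'
python3 -m creep '{"translation":[[0,6,0],[0,12,0],[0,18,0],[0,24,0],[0,30,0],[0,36,0],[0,36.8,0],[0,36.8,0]],"delta_rot":[[0,0,0],[0,0,0],[0,0,0],[0,0,0],[0,0,0],[0,0,0],[0,0,0],[0,0,0]],"hand":[2,2,2,2,2,2,2,2]}'
python3 - <<'E'
from h import *
t,_=shot("top","top1");s,_=shot("side","side1")
cv2.imwrite("pics/v1.png",np.hstack([t[90:300,60:330],s[120:330,120:390]])[...,::-1])
print(read_state()["position"],read_state()["joints"])
E
```

```text
clock: 3.72
position: [556.6, -165.7, 326.1]
ee_rot: [0.301, 0.954, 0.001, 0.004]
contact_force: [-0.2, -0.3, -1.7]
gripper_width: 28.8
grasp_force: 59.6
clock: 4.72
position: [554.9, 202.7, 320.5]
ee_rot: [0.3, 0.954, -0.001, -0.001]
contact_force: [-0.0, 0.0, -1.6]
gripper_width: 29.0
grasp_force: 59.7
[555.27698711 201.34208393 321.60961299] [ 6.21771545e-01  2.79490200e-01  7.83810937e-02 -8.54075644e-05
 -1.37136685e+00 -2.80478016e+00]
```

View pics/v1.png

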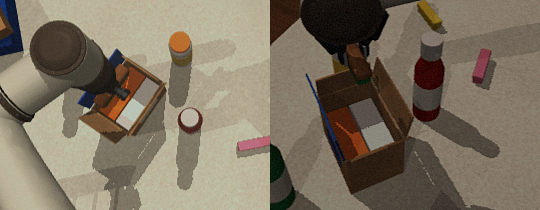

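The top and side views show the brush held above the carton mouth with all flaps open. I'll lower it now.

```bash
python3 -m creep '{"translation":[[0,0.1,-6],[0,0.1,-12],[0,0.1,-17],[0,0.1,-20],[0,0.1,-21.5],[0,0.1,-21.9],[0,0.1,-21.9],[0,0.1,-21.9]],"delta_rot":[[0,0,0],[0,0,0],[0,0,0],[0,0,0],[0,0,0],[0,0,0],[0,0,0],[0,0,0]],"hand":[2,2,2,2,2,2,2,2]}'
python3 -m creep '{"translation":[[0,0,0],[0,0,0],[0,0,0],[0,0,0],[0,0,3],[0,0,9],[0,0,15],[0,0,21]],"delta_rot":[[0,0,0],[0,0,0],[0,0,0],[0,0,0],[0,0,0],[0,0,0],[0,0,0],[0,0,0]],"hand":[4.5,4.5,4.5,4.5,4.5,4.5,4.5,4.5]}'
```

```text
clock: 5.82
position: [556.3, 203.9, 104.8]
ee_rot: [0.301, 0.954, 0.001, 0.001]
contact_force: [-0.1, -0.5, -0.8]
gripper_width: 28.5
grasp_force: 59.8
clock: 6.82
position: [555.2, 203.3, 315.4]
ee_rot: [0.301, 0.954, 0.0, 0.0]
contact_force: [0.7, 0.6, -0.4]
gripper_width: 44.8
grasp_force: 0.0
```

```bash
python3 -m creep '{"translation":[[0,0,1],[-5,3.5,1],[-10,7,1],[-12.7,8.8,1],[-12.7,8.8,1],[-12.7,8.8,1],[-12.7,8.8,1],[-12.7,8.8,1]],"delta_rot":[[0,0,10],[0,0,20],[0,0,30],[0,0,40],[0,0,50],[0,0,60],[0,0,70],[0,0,80]],"hand":[0,0,0,0,0,0,0,0]}'
python3 -m creep '{"translation":[[0,0,0],[0,0,-6],[0,0,-12],[0,0,-15.5],[0,0,-15.5],[0,0,-15.5]],"delta_rot":[[0,0,10],[0,0,10],[0,0,10],[0,0,10],[0,0,10],[0,0,10]],"hand":[0,0,0,0,0,0]}'
cat > loc.py <<'E'
from h import *
s=read_state();c=np.array([555.5,202.3]);a=np.deg2rad(55);d=s["position"][:2]-c
print("local",(d@[np.cos(a),np.sin(a)]).round(1),(d@[-np.sin(a),np.cos(a)]).round(1),s["position"][2].round(1),"j",s["joints"].round(2),"F",s["contact_force"].round(1))
E
python3 loc.py; python3 - <<'E'
from h import *
t,_=shot("top","top2");s,_=shot("side","side2")
cv2.imwrite("pics/v2.png",np.hstack([t[90:300,60:330],s[120:330,120:390]])[...,::-1])
E
```

```text
clock: 7.82
position: [428.4, 291.5, 323.3]
ee_rot: [-0.385, 0.923, 0.0, -0.0]
contact_force: [0.4, -0.2, 0.1]
gripper_width: 0.2
grasp_force: 0.0
clock: 8.57
position: [429.5, 292.4, 170.1]
ee_rot: [-0.462, 0.887, 0.0, 0.002]
contact_force: [0.5, 0.1, 0.8]
gripper_width: 0.1
grasp_force: 0.0
local 1.6 154.9 170.1 j [ 0.91  0.26 -0.34  0.   -0.97 -1.52] F [0.5 0.1 0.8]
```

View pics/v2.png

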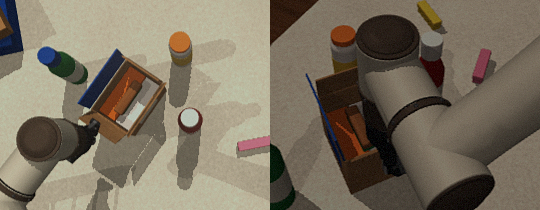

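The brush lies in the carton (top crop, around (125,95)), and the shut fingers are outside end flap b. Sweeping it inward.

```bash
python3 -m creep '{"translation":[[2.5,-1.7,0.5],[4.1,-2.9,1.4],[6.0,-4.2,1.3],[6.8,-4.8,0.6],[7.4,-5.2,-0.3],[7.8,-5.4,-1.6],[7.9,-5.5,-2.3],[7.9,-5.5,-2.3]],"delta_rot":[[0,0,0],[0,0,0],[0,0,0],[0,0,0],[0,0,0],[0,0,0],[0,0,0],[0,0,0]],"hand":[0,0,0,0,0,0,0,0]}'
python3 loc.py
```

```text
clock: 9.68
position: [507.1, 236.6, 144.6]
ee_rot: [-0.462, 0.887, -0.0, -0.001]
contact_force: [0.4, 0.4, 0.1]
gripper_width: 0.1
grasp_force: 0.0
local 0.3 59.3 144.6 j [ 0.73  0.35 -0.28 -0.   -0.94 -1.34] F [0.4 0.4 0.1]
```

```bash
python3 -m creep '{"translation":[[0,0,5],[0,0,10.5],[0,0,15.5],[5,-3.3,15.5],[10,-6.5,15.5],[15.0,-9.8,15.5],[15.8,-10.1,15.5],[15.8,-10.1,15.5]],"delta_rot":[[0,0,0],[0,0,0],[0,0,0],[0,0,0],[0,0,0],[0,0,0],[0,0,0],[0,0,0]],"hand":[0,0,0,0,0,0,0,0]}'
python3 loc.py
python3 - <<'E'
from h import *
shot("side","side3");shot("top","top3")
c=np.array([555.5,202.3]);a=np.deg2rad(55);M=np.array([[np.cos(a),np.sin(a)],[-np.sin(a),np.cos(a)]])
for n in("top","side"):
    p=np.load(n+"3.npz")["p"].reshape(-1,3);L=np.c_[(p[:,:2]-c)@M.T,p[:,2]]
    for lo in(30,45,60,75,):
        k=(abs(L[:,0])<50)&(L[:,1]>lo)&(L[:,1]<lo+15)&(L[:,2]<230); print(n,lo,np.median(L[k,2]).round(1) if k.any() else 0,k.sum())
E
```

```text
clock: 10.68
position: [665.4, 135.5, 299.1]
ee_rot: [-0.461, 0.887, 0.0, -0.001]
contact_force: [0.4, 0.3, -0.8]
gripper_width: -0.2
grasp_force: 0.0
local 8.3 -128.3 299.1 j [ 0.44  0.45  0.28 -0.   -1.4  -1.05] F [ 0.4  0.3 -0.8]
top 30 144.9 176
top 45 145.0 183
top 60 145.0 184
top 75 144.9 174
side 30 143.2 293
side 45 143.1 297
side 60 143.3 298
side 75 97.8 1374
```

```bash
python3 -m creep '{"translation":[[0,0,-5],[0,0,-10],[0,0,-11.5],[0,0,-11.5],[0,0,-11.5]],"delta_rot":[[0,0,0],[0,0,0],[0,0,0],[0,0,0],[0,0,0]],"hand":[0,0,0,0,0]}'
python3 loc.py
python3 -m creep '{"translation":[[-1.9,1.3,0],[-3.8,2.6,-0.3],[-4.6,3.2,-1],[-5.2,3.6,-2],[-5.6,3.9,-3.3],[-5.7,4.0,-4.1],[-5.7,4.0,-4.1]],"delta_rot":[[0,0,0],[0,0,0],[0,0,0],[0,0,0],[0,0,0],[0,0,0],[0,0,0]],"hand":[0,0,0,0,0,0,0]}'
python3 loc.py
```

```text
clock: 11.4
position: [666.8, 136.2, 188.3]
ee_rot: [-0.462, 0.887, -0.001, 0.002]
contact_force: [0.3, 0.4, 0.4]
gripper_width: 0.2
grasp_force: 0.0
local 9.7 -129.0 188.3 j [ 0.44  0.51  0.09  0.   -1.15 -1.05] F [0.3 0.4 0.4]
clock: 12.28
position: [608.7, 175.4, 144.1]
ee_rot: [-0.462, 0.887, -0.0, -0.0]
contact_force: [-0.8, 1.1, 4.0]
gripper_width: 0.0
grasp_force: 2.0
local 8.5 -59.0 144.1 j [ 0.54  0.47 -0.09  0.   -1.01 -1.15] F [-0.8  1.1  4. ]
```

```bash
python3 -m creep '{"translation":[[0,0,5],[0,0,10.5],[0,0,16],[-5,-1.4,16],[-10,-2.8,16],[-15,-4.1,16],[-15,-4.1,16],[-15,-4.1,16]],"delta_rot":[[0,0,0],[0,0,0],[0,0,0],[0,0,0],[0,0,0],[0,0,0],[0,0,0],[0,0,0]],"hand":[0,0,0,0,0,0,0,0]}'
python3 loc.py
python3 - <<'E'
from h import *
t,_=shot("top","top4");s,_=shot("side","side4")
cv2.imwrite("pics/v4.png",np.hstack([t[90:300,60:330],s[120:330,120:390]])[...,::-1])
E
```

```text
clock: 13.28
position: [459.1, 134.6, 304.4]
ee_rot: [-0.462, 0.887, -0.0, 0.0]
contact_force: [0.2, -0.0, -0.5]
gripper_width: -0.0
grasp_force: 0.0
local -110.7 40.1 304.4 j [ 0.63  0.08 -0.21  0.   -1.28 -1.24] F [ 0.2 -0.  -0.5]
```

View pics/v4.png

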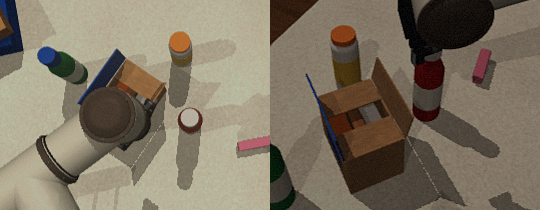

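Both end flaps are flat, and the side crop shows the brush under them; plain and blue are still up. Plain flap next.

```bash
python3 -m creep '{"translation":[[0,0,-5],[0,0,-10],[0,0,-11.5],[0,0,-11.5],[0,0,-11.5]],"delta_rot":[[0,0,0],[0,0,0],[0,0,0],[0,0,0],[0,0,0]],"hand":[0,0,0,0,0]}'
python3 loc.py
python3 -m creep '{"translation":[[1.7,2.4,0],[3.0,4.3,-0.3],[3.8,5.4,-1],[4.3,6.1,-2],[4.6,6.5,-3.3],[4.7,6.6,-4.1],[4.7,6.6,-4.1],[4.7,6.6,-4.1]],"delta_rot":[[0,0,0],[0,0,0],[0,0,0],[0,0,0],[0,0,0],[0,0,0],[0,0,0],[0,0,0]],"hand":[0,0,0,0,0,0,0,0]}'
python3 loc.py
```

```text
clock: 14.0
position: [459.7, 135.0, 189.9]
ee_rot: [-0.462, 0.887, -0.0, 0.001]
contact_force: [-0.4, -0.3, 0.1]
gripper_width: -0.1
grasp_force: 0.0
local -110.1 39.9 189.9 j [ 0.63  0.17 -0.4   0.   -0.99 -1.24] F [-0.4 -0.3  0.1]
clock: 15.0
position: [505.3, 200.2, 148.1]
ee_rot: [-0.462, 0.887, 0.0, -0.0]
contact_force: [0.6, 1.3, 0.7]
gripper_width: 0.1
grasp_force: 0.3
local -30.5 40.0 148.1 j [ 0.68  0.32 -0.31 -0.   -0.94 -1.29] F [0.6 1.3 0.7]
```

```bash
python3 -m creep '{"translation":[[0,0,5],[0,0,10.5],[0,0,16],[5,2.4,16],[10,4.9,16],[14.9,7.3,16],[14.9,7.3,16],[14.9,7.3,16]],"delta_rot":[[0,0,0],[0,0,0],[0,0,0],[0,0,0],[0,0,0],[0,0,0],[0,0,0],[0,0,0]],"hand":[0,0,0,0,0,0,0,0]}'
python3 loc.py
python3 - <<'E'
from h import *
t,_=shot("top","top5");s,_=shot("side","side5")
cv2.imwrite("pics/v5.png",np.hstack([t[90:300,60:330],s[120:330,120:390]])[...,::-1])
c=np.array([555.5,202.3]);a=np.deg2rad(55);M=np.array([[np.cos(a),np.sin(a)],[-np.sin(a),np.cos(a)]])
for n in("top","side"):
    p=np.load(n+"5.npz")["p"].reshape(-1,3);L=np.c_[(p[:,:2]-c)@M.T,p[:,2]]
    for lo in(-55,-40,-25,-12):
        k=(abs(L[:,1])<85)&(L[:,0]>lo)&(L[:,0]<lo+12)&(L[:,2]<230)&(L[:,2]>130); print(n,lo,np.median(L[k,2]).round(1) if k.any() else 0,k.sum())
E
```

```text
clock: 16.0
position: [654.3, 273.1, 307.2]
ee_rot: [-0.462, 0.887, -0.0, -0.001]
contact_force: [-0.3, -0.4, 0.8]
gripper_width: 0.1
grasp_force: 0.0
local 114.6 -40.3 307.2 j [ 0.62  0.5   0.38 -0.   -1.45 -1.23] F [-0.3 -0.4  0.8]
top -55 148.9 243
top -40 148.7 245
top -25 148.7 244
top -12 148.8 249
side -55 147.3 347
side -40 147.3 359
side -25 147.4 362
side -12 147.0 391
```

View pics/v5.png

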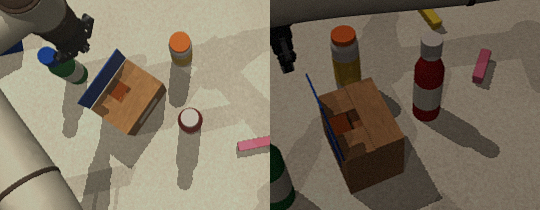

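The plain flap lies flat at 148 mm and blue is still up. Folding blue now.

```bash
python3 -m creep '{"translation":[[0,0,-5],[0,0,-9],[0,0,-10.2],[0,0,-10.2],[0,0,-10.2]],"delta_rot":[[0,0,0],[0,0,0],[0,0,0],[0,0,0],[0,0,0]],"hand":[0,0,0,0,0]}'
python3 loc.py
python3 -m creep '{"translation":[[-1.8,-2.5,0],[-3.2,-4.5,-0.3],[-4.0,-5.7,-1.2],[-4.6,-6.6,-2.3],[-5.1,-7.3,-3.9],[-5.4,-7.7,-5.1],[-5.4,-7.7,-5.3],[-5.4,-7.7,-5.3]],"delta_rot":[[0,0,0],[0,0,0],[0,0,0],[0,0,0],[0,0,0],[0,0,0],[0,0,0],[0,0,0]],"hand":[0,0,0,0,0,0,0,0]}'
python3 loc.py
```

```text
clock: 16.73
position: [655.5, 273.9, 209.3]
ee_rot: [-0.462, 0.887, -0.0, 0.002]
contact_force: [-0.1, -0.5, -0.2]
gripper_width: 0.1
grasp_force: 0.0
local 116.0 -40.8 209.3 j [ 0.62  0.54  0.21  0.   -1.23 -1.23] F [-0.1 -0.5 -0.2]
clock: 17.73
position: [601.0, 196.9, 153.9]
ee_rot: [-0.462, 0.887, -0.0, 0.001]
contact_force: [-0.5, -0.3, -0.5]
gripper_width: 0.2
grasp_force: 0.0
local 21.7 -40.4 153.9 j [ 0.57  0.46 -0.08  0.   -1.03 -1.18] F [-0.5 -0.3 -0.5]
```

Press 2 mm more, then lift clear and check.

```bash
python3 -m creep '{"translation":[[0,0,-0.2],[0,0,-0.2],[0,0,-0.2],[0,0,4],[0,0,10],[0,0,16],[0,-6,20],[0,-12,22]],"delta_rot":[[0,0,0],[0,0,0],[0,0,0],[0,0,0],[0,0,0],[0,0,0],[0,0,0],[0,0,0]],"hand":[0,0,0,0,0,0,0,0]}'
python3 -m creep '{"translation":[[0,-6,0],[0,-12,0],[0,-18,0],[0,-24,0],[0,-24,0],[0,-24,0]],"delta_rot":[[0,0,0],[0,0,0],[0,0,0],[0,0,0],[0,0,0],[0,0,0]],"hand":[0,0,0,0,0,0]}'
python3 - <<'E'
from h import *
t,_=shot("top","top6");s,_=shot("side","side6")
cv2.imwrite("pics/v6.png",np.hstack([t[90:300,60:330],s[120:330,120:390]])[...,::-1])
c=np.array([555.5,202.3]);a=np.deg2rad(55);M=np.array([[np.cos(a),np.sin(a)],[-np.sin(a),np.cos(a)]])
for n in("top","side"):
    p=np.load(n+"6.npz")["p"];L=np.c_[(p.reshape(-1,3)[:,:2]-c)@M.T,p.reshape(-1,3)[:,2]]
    for lo in(-50,-30,-10,10,30,50):
        k=(abs(L[:,1])<85)&(L[:,0]>lo)&(L[:,0]<lo+12)&(L[:,2]<260)&(L[:,2]>130); print(n,lo,np.median(L[k,2]).round(1) if k.any() else 0,k.sum())
    for nm,g,h0 in(("red",(476,19),262),("green",(649,388),259),("can",(700,44),190)):
        m=(np.linalg.norm(p[...,:2]-g,axis=-1)<60)&(abs(p[...,2]-h0)<8);print(n,nm,np.array(cv2.minEnclosingCircle(p[m][:,:2].astype(np.float32))[0]).round(1) if m.any() else 0,m.sum())
E
```

```text
clock: 18.73
position: [600.5, 85.5, 371.7]
ee_rot: [-0.463, 0.887, -0.0, 0.001]
contact_force: [1.3, -0.3, -0.8]
gripper_width: -0.2
grasp_force: 0.0
clock: 19.48
position: [600.3, -154.2, 369.2]
ee_rot: [-0.461, 0.887, 0.0, -0.0]
contact_force: [-0.2, 0.5, 0.5]
gripper_width: -0.6
grasp_force: 0.0
top -50 148.8 244
top -30 148.8 247
top -10 152.7 244
top 10 152.7 251
top 30 152.6 240
top 50 153.1 238
top red 0 0
top green [652.4 391.2] 277
top can 0 0
side -50 147.3 353
side -30 147.1 355
side -10 151.3 366
side 10 151.3 376
side 30 151.3 384
side 50 151.2 395
side red [482.   20.7] 297
side green [650.6 390.3] 534
side can [699.7  45.3] 390
```

View pics/v6.png

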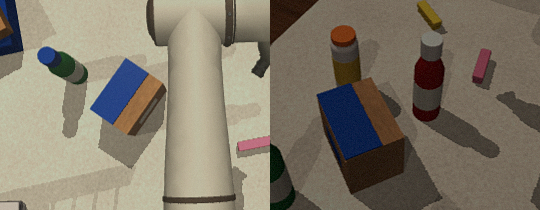

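The carton is shut with blue on top at 152 mm, the bottles and canister haven't moved, and the arm is clear.

```bash
python3 -c "from bench import job_done; print(job_done())"
```

```text
the job is handed in; nothing more can be done
None
```

The brush is in the carton on top of the stock, the four flaps were folded flat in the required order with blue last, both bottles and the canister are where they started, and the job was handed in at about 20 s; no verdict came back.

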